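Hold the stall clamp open over the price board

TASK

First slide the little chalkboard along its price rail until it is fully home against the end stop on the robot's left. Then squeeze the spring clamp off the rim of the toy crate and, with the handles kept squeezed, hold it gaping down over the middle of the chalkboard's top edge, a jaw on each side and touching nothing of the board, so that I can slip a paper ticket in. Finish while still holding it there in the gripper: do not let go or clip it on, do not drop the clamp, leave the board home and leave the toy car, flower pot and lantern alone.

Things in the scene. Friction and masses are not known exactly. Their poses are not given: they have to be found in the camera images.
- rail: Aluminium price rail lying on the table, fixed to it, 320 mm long, 50 mm wide, with a grey end cap (36 mm high) at each end. Origin: centre of its underside; y runs along the rail, toward the end stop that counts (on the robot's left), x across it, z up.
- board (a joint): Position of the chalkboard along the rail: 0 at the right-hand end, 0.186 m at the left-hand (+y of the rail) end stop, where it must go. It slides with about 2 N of friction and stays where it is left.
- board_top (a point): Middle of the chalkboard's top edge, 130 mm above the table. A slate-black upright panel 8 mm thick (x), 110 mm wide (y), on a wooden foot 110 mm long, 40 mm wide, its top 38 mm above the table; all slides along the rail as one piece. Axes as the rail: x normal to the faces, y along the rail, z up. It can be slid by pinching the panel from above or pushing its side edge.
- crate: Open slatted wooden crate holding toys, fixed on the table: 300 mm (x) by 200 mm (y), 105 mm high, slats 9 mm thick, toys less than 65 mm high. Origin: centre of its underside. The clamp starts clipped on the rim of its +y (robot's left) side, whose mid-plane is at y = +95.5 mm.
- clip: Black nylon spring clamp, peg-like, 80 g, 24 mm wide (x), clipped on the crate's rim, handles up, jaws down. Origin: on its hinge pin, 7 mm above the rim; z up, x along the pin, y across handles and jaws (squeeze direction). Flat handles reach 66 mm above the pin, jaws 43 mm below it; the barrel round the pin has 7 mm radius. This body is the +y half: it leans by half the opening when squeezed.
- clip_lever (a joint): Opening angle between the clamp's halves: 0 as clipped on the 9 mm slat (handles lean apart, 50 mm over their outer faces 48 mm above the pin, 62 mm at the tips); 0.55 rad fully squeezed, at its stop (handles parallel, 23 mm over all, pads 28 mm apart); -0.24 jaws shut. A spring shuts it: squeezing 48 mm above the pin takes 6 N at first, 10 N fully open.
- pad_a (a point): Inner face of the jaw pad of the +y half of the clamp, 40 mm below the pin, 2 or 3 mm from the pad's lower end.
- pad_b (a point): Inner face of the jaw pad of the other half (-y side), 40 mm below the pin.
- toy_car: Red toy car, 74 x 32 x 37 mm, a bystander. Origin: centre of its underside.
- flower_pot: White ceramic flower pot, 112 mm across, 90 mm high, a bystander. Origin: centre of its underside.
- lantern: Camping lantern, 84 mm across, 175 mm high, a bystander. Origin: centre of its underside.

How it is judged:
By the outcome, as a careful person would: the job done as asked, in the order asked, and still so for the second after the job is handed in, while the arm keeps its last pose, push and grip.
It also fails if it takes over 61 s, if anything falls off the work surface, if the arm or the gripper's body presses on something with over 40 N, if the wrist force passes 120 N, or if a joint passes its speed limit or range.

ROBOT

A 7-joint arm with a two-finger parallel gripper is mounted at the origin on the work surface. World frame = base frame: x ahead of the robot, y to its left, z up, the work surface at z = 0. Lengths are in m, angles in degrees, forces in N, time in s.
With the tool pointing down it reaches from about 0.425 to 0.825 m from the base axis. Payload 3.6 kg.
Tool frame: the origin (TCP) lies between the finger pads; the fingertips stand 17 mm ahead of it and the grasp point (between the pads) lies 2 mm behind it; z points along the fingers, y is the line along which they close (so a half turn about z gives the same grasp; the last joint's range is limited). The gripper opens to 93 mm and grips with 3 to 60 N. Pads are 15 mm wide; open, the fingers measure 128 mm over their backs; the gripper's body (75 mm by 188 mm) begins 65 mm behind the grasp point.
Start: joints at [-69.7, 35.231, -0.722, 81.555, 0.464, 63.22, -2.315], TCP at [0.242, 0.603, 0.208] pointing down, gripper open.
Joint ranges: [-178.69, 178.69], [-17.37, 117.87], [-77.05, 75.6], [15.02, 138.74], [-78.02, 258.01], [0.78, 113.62], [-162.83, 162.83]. Speed limits (degrees/s): [159.86, 159.86, 180, 180, 180, 180, 180].

INTERFACE

Orientations are given as a 3x3 rotation matrix whose columns are the frame's x, y, z axes.
In Python, from bench import sense, read_camera, calibration, close_job gives the robot as it stands.
- The arm moves only by the shell command python3 -m inch 'ROWS' [FORCE]. ROWS is JSON, a list of rows, each a list of 5 numbers: the opening, from -1 (shut) to 1 (fully open), then the shift along the tool's x, y, z in m, then the turn about the tool's z in rad. A call has 1 to 12 rows; each row is the pose to reach, as a shift and turn from the pose commanded when the call began, along the tool's axes at that moment; what a row does not reach only later rows make up. A row lasts 1/12 s, in which the tool goes at most 41.7 mm and 7.16 degrees, less where a joint would pass 70% of its speed; a pose out of reach is approached as far as the arm can. A call with a gripper value outside its range is refused whole. The fingers move at their own pace and stop on an object; FORCE is the grip in N (left out, the last holds). Time passes only in rows, so rows that repeat a pose let the fingers close. It gives the time, the measured TCP pose, the force, the opening and the grip force at its end, in the units of the state.
- sense(): the state, without advancing time (a new reading comes with each control period).
- read_camera(name): name is "side" or "top"; returns (picture, depth): 384x512x3 uint8, red, green, blue; 384x512 float32, m along the optical axis (not along the pixel's ray), 0 where there is no reading.
- calibration(name): a dict with "K" (3x3 intrinsics, pixels), "distortion" ([k1, k2, p1, p2, k3] as OpenCV has them; the pictures are not rectified), "world_to_cam" (4x4, takes a point from world to camera coordinates). Camera axes: x right, y up, looking along -z (the intrinsics and any distortion apply to the point x, -y, -z); pixel columns grow to the right and rows downward; lengths in m; the calibration is good to about 2 mm. A picture is of the moment at which its call begins. calibration takes no time and is no camera call.
- close_job(): hands the job in; it is judged then, once.
The state is a dict: "time_s": time; "joints": joint angles; "joint_velocities": joint speeds; "effort": joint torques, N m; "position": TCP position; "orientation": TCP orientation; "wrist_force": force on the tool from outside, world axes, zero at the start; "wrist_torque": the same for the moment, N m; "width": opening from 0.0 (shut) to 1.0 (fully open); "gripper_force": force on a finger pad.
Only numpy, scipy, OpenCV 4.12 (cv2) and the standard library are available. Lean on these libraries where they do the work, as an engineer would, in place of code of your own. Each camera call takes 0.05 s, during which the arm holds its last target. There are 200 camera calls.

## Working session

There is one attempt and no reset: what is moved stays moved. The work goes in short steps, Python scripts to look and compute and a shell command to move; the robot and the scene stay as the last step left them, time stands still between calls to the robot, and variables do not carry over. Pictures are saved under pics/ and viewed, at most 10 in all, crops included, and the job is handed in when it is done.

```bash
mkdir -p pics
cat > h.py <<'E'
import numpy as np, cv2
from bench import sense, read_camera, calibration, close_job
def snap(name, fn=None):
    im,d=read_camera(name); np.savez('last_%s.npz'%name,im=im,d=d)
    if fn: cv2.imwrite('pics/'+fn,cv2.resize(im[:,:,::-1],(768,576),interpolation=cv2.INTER_CUBIC))
    return im,d
def load(name):
    z=np.load('last_%s.npz'%name); return z['im'],z['d']
def world(name,uv,z):
    """uv Nx2 native pixels, z depth"""
    c=calibration(name);K=np.array(c['K'],float);D=np.array(c['distortion'],float)
    n=cv2.undistortPoints(np.array(uv,float).reshape(-1,1,2),K,D).reshape(-1,2)
    z=np.array(z,float).reshape(-1)
    P=np.stack([n[:,0]*z,-n[:,1]*z,-z,np.ones_like(z)])
    return (np.linalg.inv(np.array(c['world_to_cam']))@P)[:3].T
def cloud(name,d):
    v,u=np.nonzero(d>0); P=world(name,np.stack([u,v],1),d[v,u])
    out=np.full(d.shape+(3,),np.nan); out[v,u]=P; return out
E
python3 - <<'E'
from h import *
np.set_printoptions(precision=4,suppress=True)
for n in('side','top'):
    snap(n,n+'0.png'); c=calibration(n); W=np.linalg.inv(np.array(c['world_to_cam'])); print(n,W[:3,3],-W[:3,2],np.array(c['K'])[0,0])
s=sense();print(s)
E
```

```text
side [ 0.3897 -0.6301  0.7175] [ 0.2527  0.6467 -0.7197] 352.02208063658287
top [ 0.4477 -0.0392  1.0489] [ 0.1518 -0.0103 -0.9884] 415.73522304879083
{'time_s': 0.1, 'joints': array([-69.697 ,  35.284 ,  -0.7234,  81.6315,   0.4642,  63.2212,
        -2.3153]), 'joint_velocities': array([ 0.0452, -0.1604,  0.0644, -0.1719,  0.0013,  0.1072, -0.0465]), 'effort': array([  0.0011, -46.0045,   0.21  , -16.6246,  -0.0612,   0.017 ,
         0.0001]), 'position': array([0.2413, 0.6027, 0.2072]), 'orientation': array([[-0.9284,  0.3717, -0.0008],
       [ 0.3717,  0.9284, -0.0022],
       [-0.    , -0.0023, -1.    ]]), 'wrist_force': array([ 0.675 , -0.2997,  0.5908]), 'wrist_torque': array([ 0.0404, -0.0093, -0.0063]), 'gripper_force': 0.0, 'width': 0.9991717105418232}
```

View pics/side0.png

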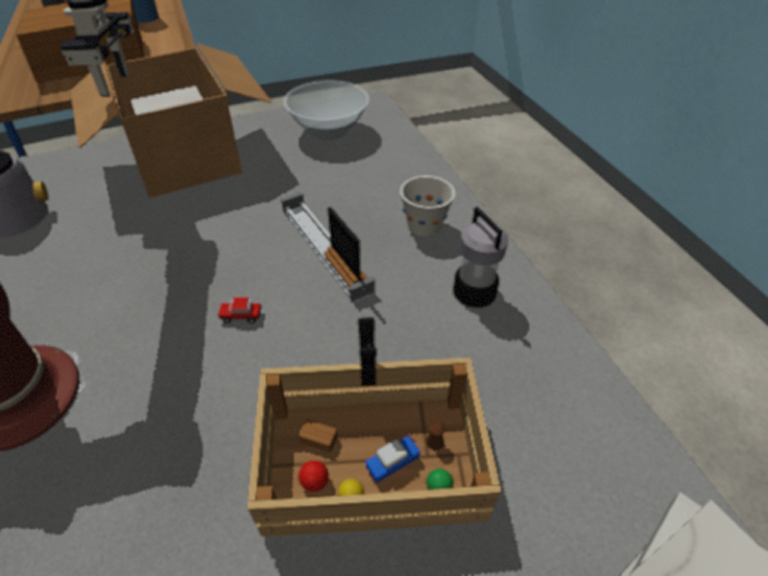

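View pics/top0.png

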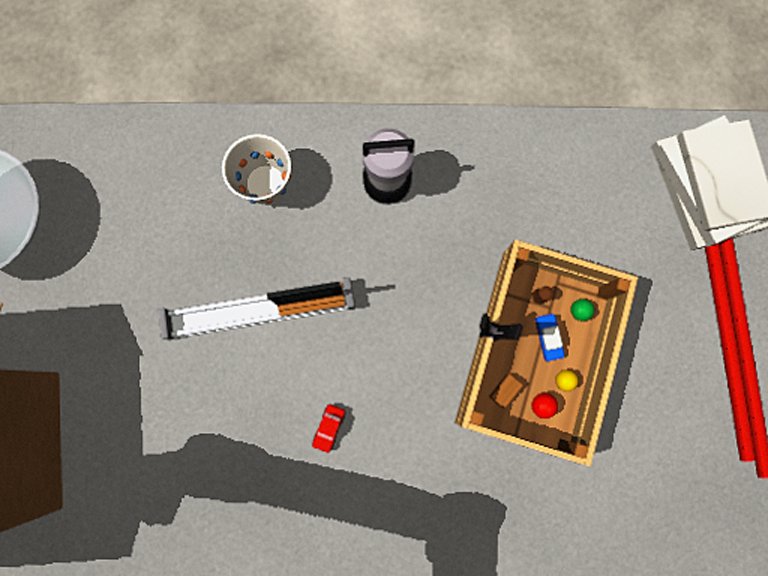

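The top view shows the rail from its left cap (168,323) to its right cap (352,293), with the board near the right end. The clamp is on the crate rim at (498,328), the lantern at (388,165) and the pot at (257,167). The side view shows the clamp's handles at (367,350) and the board panel at (345,240).

Run:
```python
from h import *
np.set_printoptions(precision=4,suppress=True)
C={}
for n in('top','side'):
    im,d=load(n); C[n]=(im.astype(int),cloud(n,d))
def sel(n,box,zl,zh,col=None):
    im,P=C[n]; u0,v0,u1,v1=[int(x/1.5) for x in box]
    p=P[v0:v1,u0:u1].reshape(-1,3); c=im[v0:v1,u0:u1].reshape(-1,3)
    m=(p[:,2]>zl)&(p[:,2]<zh)
    if col is not None: m&=col(c)
    return p[m]
def rect(p):
    r=cv2.minAreaRect((p[:,:2]*1000).astype(np.float32)); return len(p),np.array(r[0]),np.array(r[1]),r[2],p[:,2].max()
print('caps L',rect(sel('top',(150,300,182,350),.028,.045)))
print('caps R',rect(sel('top',(338,270,375,315),.028,.045)))
for n,b in(('top',(250,270,350,310)),('side',(315,195,375,285))):
    p=sel(n,b,.1,.14); print('board',n,rect(p)); p=sel(n,b,.122,.14); print('boardtop',rect(p))
rim=sel('top',(440,230,670,480),.098,.112); print('crate',rect(rim))
for n,b in(('top',(470,300,535,350)),('side',(350,310,385,390))):
    for zl in(.115,.13,.14,.15,.16,.17):
        p=sel(n,b,zl,zl+.012); 
        if len(p)>2: print('clip',n,zl,rect(p),p.mean(0))
print('lantern',rect(sel('top',(355,120,420,210),.13,.2)))
print('pot',rect(sel('top',(215,125,300,210),.07,.1)))
print('car',rect(sel('top',(305,395,355,460),.015,.05)))
```

```text
caps L (107, array([545.9164, 313.76  ]), array([47.1848, 13.7066]), 10.667078971862793, np.float64(0.0389093891232557))
caps R (135, array([598.2014,  16.8889]), array([49.8443, 27.0865]), 3.938793420791626, np.float64(0.04064406975127888))
board top (278, array([587.8055,  73.9913]), array([  9.0241, 109.3894]), 10.636087417602539, np.float64(0.13339457197000182))
boardtop (197, array([587.9506,  74.167 ]), array([  8.6741, 109.0976]), 10.636087417602539, np.float64(0.13339457197000182))
board side (253, array([590.3356,  71.6859]), array([  9.9771, 111.7108]), 10.268633842468262, np.float64(0.13165495413116546))
boardtop (120, array([590.5078,  71.4433]), array([  8.8552, 107.8392]), 9.800375938415527, np.float64(0.13165495413116546))
crate (1944, array([ 503.619 , -298.0388]), array([207.5939, 299.9341]), 73.02098083496094, np.float64(0.11121620215221484))
clip top 0.115 (54, array([ 529.8096, -211.5175]), array([19.4207, 21.0599]), 68.6369400024414, np.float64(0.12636932690712344)) [ 0.5299 -0.2113  0.1206]
clip top 0.13 (39, array([ 529.7928, -211.6592]), array([29.0125, 20.556
[... 1296 characters left out ...]
4)) [ 0.5343 -0.2084  0.1562]
clip side 0.16 (84, array([ 531.9038, -216.3902]), array([54.6561, 21.6304]), 74.18157196044922, np.float64(0.17194831735680716)) [ 0.5336 -0.2107  0.1661]
clip side 0.17 (106, array([ 532.9527, -214.8245]), array([59.015 , 21.4989]), 72.91976928710938, np.float64(0.17844401874768723)) [ 0.5323 -0.2163  0.1748]
lantern (922, array([801.2239, -51.9135]), array([76.3544, 78.5434]), 79.20079040527344, np.float64(0.1780440516199775))
pot (569, array([793.6385, 161.5572]), array([110.8693, 110.2055]), 74.53889465332031, np.float64(0.0937274470827687))
car (399, array([378.7104,  41.2042]), array([32.9782, 72.5512]), 69.50435638427734, np.float64(0.04126489405771849))
```

Run:
```python
from h import *
im,_=load('top'); a=cv2.resize(im[205:240,310:360,::-1],(500,350),interpolation=cv2.INTER_CUBIC)
im,_=load('side'); b=cv2.resize(im[205:265,230:260,::-1],(300,600),interpolation=cv2.INTER_CUBIC)
o=np.zeros((600,800,3),np.uint8);o[:350,:500]=a;o[:,500:]=b;cv2.imwrite('pics/clip0.png',o)
```

```text
(no output)
```

View pics/clip0.png

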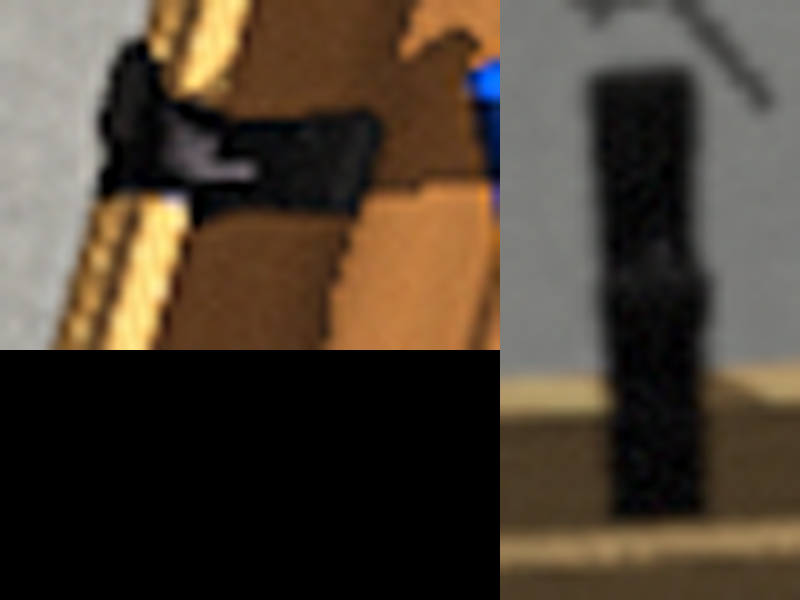

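The crop confirms that the clamp sits astride the rim. In the top crop the outer handle is at (130,115) and the inner handle tip at (345,160).

- **Clamp:** about (0.5315, -0.212), squeeze axis at yaw 73°.
- **Board:** centre (0.589, 0.073), rail x at yaw 10.4°. Its home centre should be about (0.557, 0.254).

I'll go to a point above the board.

```bash
cat >> h.py <<'E'
def delta(x,y,z,yaw):
    s=sense();R=np.array(s['orientation']);d=R.T@(np.array([x,y,z])-s['position'])
    cur=np.degrees(np.arctan2(R[1,1],R[0,1])); t=(cur-yaw+90)%180-90
    print('t',round(s['time_s'],2),'p',np.round(s['position'],4),'yaw',round(cur,2),'F',np.round(s['wrist_force'],1),'w',round(s['width'],3),'g',round(s['gripper_force'],1),'| d',np.round(d,4),'turn',round(np.radians(t),4))
E
python3 -m inch '[[1,-0.015,-0.0105,0,0.03],[1,-0.045,-0.0315,0,0.09],[1,-0.075,-0.0525,0,0.15],[1,-0.105,-0.0735,0,0.21],[1,-0.135,-0.0945,0,0.27],[1,-0.165,-0.1155,0,0.33],[1,-0.195,-0.1365,0,0.39],[1,-0.225,-0.1575,0,0.45],[1,-0.255,-0.1785,0,0.51],[1,-0.285,-0.1995,0,0.57],[1,-0.315,-0.2205,0,0.63],[1,-0.345,-0.2415,0,0.69]]'; python3 -c "
from h import *
delta(.589,.073,.19,10.4)"
```

```text
time_s: 1.1
position: [0.4725, 0.2493, 0.208]
orientation: [[-0.477, 0.879, -0.001], [0.879, 0.477, -0.0], [0.0, -0.001, -1.0]]
wrist_force: [-0.0, 0.5, -0.3]
width: 0.999
gripper_force: 0.0
t 1.1 p [0.4725 0.2493 0.208 ] yaw 28.49 F [-0.   0.5 -0.3] w 0.999 g 0.0 | d [-0.2105  0.0183  0.018 ] turn 0.3158
```

```bash
python3 -m inch '[[1,-0.025,0.002,0,0.04],[1,-0.05,0.004,0,0.08],[1,-0.075,0.006,0,0.12],[1,-0.1,0.009,0,0.16],[1,-0.125,0.011,0,0.20],[1,-0.15,0.013,0,0.24],[1,-0.175,0.015,0,0.28],[1,-0.195,0.017,0,0.30],[1,-0.205,0.018,0,0.316],[1,-0.2105,0.018,0.018,0.316],[1,-0.2105,0.018,0.018,0.316],[1,-0.2105,0.018,0.018,0.316]]'; python3 -c "
from h import *
delta(.589,.073,.112,10.4)"
```

```text
time_s: 2.1
position: [0.5875, 0.0757, 0.1892]
orientation: [[-0.184, 0.983, -0.004], [0.983, 0.184, 0.0], [0.001, -0.004, -1.0]]
wrist_force: [-1.6, -1.6, 0.5]
width: 0.999
gripper_force: 0.0
t 2.1 p [0.5875 0.0757 0.1892] yaw 10.58 F [-1.6 -1.6  0.5] w 0.999 g 0.0 | d [-0.003   0.0012  0.0772] turn 0.0031
```

```bash
python3 -m inch '[[1,-0.003,0.001,0.02,0],[1,-0.003,0.001,0.045,0],[1,-0.003,0.001,0.065,0],[1,-0.003,0.001,0.077,0],[-1,-0.003,0.001,0.077,0],[-1,-0.003,0.001,0.077,0],[-1,-0.003,0.001,0.077,0],[-1,-0.003,0.001,0.077,0],[-1,-0.003,0.001,0.077,0],[-1,-0.003,0.001,0.077,0],[-1,-0.003,0.001,0.077,0],[-1,-0.003,0.001,0.077,0]]' 10; python3 -c "
from h import *
delta(.5572,.2538,.112,10.4)"
```

```text
time_s: 3.1
position: [0.5905, 0.0721, 0.1136]
orientation: [[-0.183, 0.983, 0.0], [0.983, 0.183, 0.0], [-0.0, 0.0, -1.0]]
wrist_force: [-0.0, 0.5, -0.5]
width: 0.479
gripper_force: 0.0
t 3.1 p [0.5905 0.0721 0.1136] yaw 10.54 F [-0.   0.5 -0.5] w 0.479 g 0.0 | d [0.1847 0.0005 0.0016] turn 0.0025
```

```bash
python3 -m inch '[[-1,0,0,0,0],[-1,0,0,0,0],[-1,0,0,0,0],[-1,0,0,0,0],[-1,0,0,0,0],[-1,0,0,0,0],[-1,0,0,0,0],[-1,0,0,0,0],[-1,0,0,0,0],[-1,0,0,0,0]]' 10; python3 -c "
from h import *
delta(.5572,.2538,.112,10.4)"
```

```text
time_s: 3.93
position: [0.5906, 0.0722, 0.1132]
orientation: [[-0.183, 0.983, 0.0], [0.983, 0.183, 0.0], [-0.0, 0.0, -1.0]]
wrist_force: [1.4, 0.2, -1.2]
width: 0.089
gripper_force: 10.0
t 3.93 p [0.5906 0.0722 0.1132] yaw 10.54 F [ 1.4  0.2 -1.2] w 0.089 g 10.0 | d [0.1847 0.0004 0.0012] turn 0.0024
```

```bash
python3 -m inch '[[-1,0.008,0,0,0],[-1,0.023,0,0,0],[-1,0.038,0,0,0],[-1,0.054,0,0,0],[-1,0.07,0,0,0],[-1,0.086,0,0,0],[-1,0.102,0,0,0],[-1,0.118,0,0,0],[-1,0.134,0,0,0],[-1,0.149,0,0,0],[-1,0.162,0,0,0],[-1,0.172,0,0,0]]'; python3 -m inch '[[-1,0.004,0,0,0],[-1,0.008,0,0,0],[-1,0.011,0,0,0],[-1,0.014,0,0,0],[-1,0.016,0,0,0],[-1,0.016,0,0,0],[-1,0.016,0,0,0]]'
```

```text
time_s: 4.93
position: [0.5603, 0.2425, 0.1133]
orientation: [[-0.184, 0.983, 0.004], [0.983, 0.184, -0.0], [-0.001, 0.004, -1.0]]
wrist_force: [6.4, -1.6, -5.1]
width: 0.085
gripper_force: 10.0
time_s: 5.52
position: [0.5585, 0.2529, 0.1133]
orientation: [[-0.18, 0.984, 0.004], [0.984, 0.18, -0.006], [-0.007, 0.003, -1.0]]
wrist_force: [6.7, -5.7, -3.2]
width: 0.082
gripper_force: 10.0
```

```bash
python3 -m inch '[[-1,0.003,0.001,0,0],[-1,0.006,0.002,0,0],[-1,0.008,0.002,0,0],[-1,0.008,0.002,0,0],[-1,0.008,0.002,0,0]]' 15
python3 - <<'E'
from h import *
np.set_printoptions(precision=4,suppress=True)
delta(.5572,.2538,.112,10.4)
for n in('top','side'):
    im,d=snap(n,n+'1.png')
E
```

```text
time_s: 5.93
position: [0.5584, 0.2532, 0.1132]
orientation: [[-0.176, 0.984, 0.001], [0.984, 0.176, -0.017], [-0.016, -0.002, -1.0]]
wrist_force: [3.7, -15.5, 0.4]
width: 0.082
gripper_force: 15.0
t 5.93 p [0.5584 0.2532 0.1132] yaw 10.15 F [  3.7 -15.5   0.4] w 0.082 g 15.0 | d [ 0.0008 -0.0011  0.0012] turn -0.0044
```

View pics/side1.png

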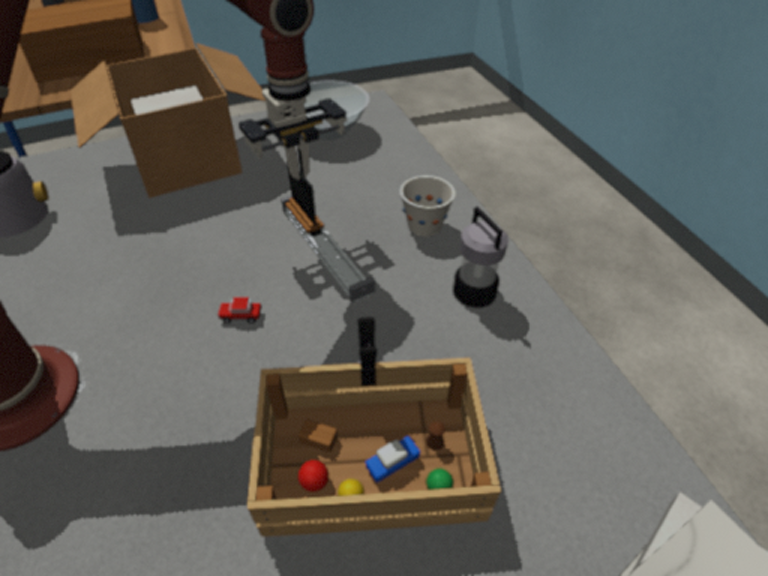

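The side view shows the board's foot against the left end cap at about (290,200). The force rises to 15 N with no further motion, so the board is home. I'll release it and rise.

```bash
python3 -m inch '[[1,-0.002,0,0,0],[1,-0.004,0,0,0],[1,-0.004,0,0,0],[1,-0.004,0,0,0],[1,-0.004,0,0,0],[1,-0.004,0,-0.02,0],[1,-0.004,0,-0.05,0],[1,-0.004,0,-0.08,0],[1,-0.004,0,-0.11,0],[1,-0.004,0,-0.13,0],[1,-0.004,0,-0.14,0],[1,-0.004,0,-0.14,0]]'; python3 -c "
from h import *
delta(.5315,-.212,.25,72.9)"
```

```text
time_s: 7.03
position: [0.5582, 0.2623, 0.2558]
orientation: [[-0.184, 0.983, 0.004], [0.983, 0.184, 0.003], [0.002, 0.005, -1.0]]
wrist_force: [0.3, -0.4, -0.3]
width: 0.892
gripper_force: 0.0
t 7.03 p [0.5582 0.2623 0.2558] yaw 10.6 F [ 0.3 -0.4 -0.3] w 0.892 g 0.0 | d [-0.4613 -0.1135  0.0044] turn -1.0873
```

```bash
python3 -m inch '[[1,-0.01,-0.003,0,-0.03],[1,-0.03,-0.008,0,-0.08],[1,-0.06,-0.015,0,-0.15],[1,-0.09,-0.022,0,-0.22],[1,-0.12,-0.03,0,-0.29],[1,-0.15,-0.037,0,-0.36],[1,-0.18,-0.044,0,-0.43],[1,-0.21,-0.052,0,-0.5],[1,-0.24,-0.059,0,-0.57],[1,-0.27,-0.066,0,-0.64],[1,-0.3,-0.074,0,-0.71],[1,-0.33,-0.081,0,-0.78]]'
python3 - <<'E'
from h import *
np.set_printoptions(precision=4,suppress=True)
delta(.5315,-.212,.25,72.9)
for n in('top','side'):
    im,d=snap(n); P=cloud(n,d).reshape(-1,3)
    m=(P[:,2]>.115)&(P[:,2]<.14)&(abs(P[:,0]-.557)<.05)&(abs(P[:,1]-.254)<.09)
    r=cv2.minAreaRect((P[m][:,:2]*1000).astype(np.float32)); print(n,m.sum(),r,P[m].max(0))
E
```

```text
time_s: 8.03
position: [0.5364, -0.0788, 0.2512]
orientation: [[-0.824, 0.567, -0.004], [0.567, 0.824, 0.001], [0.004, -0.002, -1.0]]
wrist_force: [1.3, -0.1, 0.4]
width: 1.004
gripper_force: 0.0
t 8.03 p [ 0.5364 -0.0788  0.2512] yaw 55.48 F [ 1.3 -0.1  0.4] w 1.004 g 0.0 | d [-0.0715 -0.1126  0.0011] turn -0.304
top 228 ((555.9038696289062, 254.4476318359375), (8.878278732299805, 108.57146453857422), 10.36080551147461) [0.5691 0.3082 0.1324]
side 30 ((551.04541015625, 288.0935363769531), (9.626766204833984, 40.07487869262695), 5.608911991119385) [0.5571 0.3077 0.1319]
```

The board is home: the top camera puts its top centre at (0.556, 0.254), yaw 10.4°. Next, the clamp.

```bash
python3 -m inch '[[1,-0.016,-0.025,0,-0.07],[1,-0.032,-0.05,0,-0.14],[1,-0.046,-0.075,0,-0.2],[1,-0.058,-0.095,0,-0.25],[1,-0.068,-0.107,0,-0.29],[1,-0.0715,-0.1126,0,-0.304],[1,-0.0715,-0.1126,0,-0.304],[1,-0.0715,-0.1126,0,-0.304],[1,-0.0715,-0.1126,0,-0.304]]'; python3 -c "
from h import *
delta(.5315,-.212,.158,72.9)"
```

```text
time_s: 8.88
position: [0.5328, -0.2088, 0.2526]
orientation: [[-0.955, 0.296, -0.001], [0.296, 0.955, 0.002], [0.001, 0.002, -1.0]]
wrist_force: [0.0, -0.2, -0.1]
width: 1.002
gripper_force: 0.0
t 8.88 p [ 0.5328 -0.2088  0.2526] yaw 72.79 F [ 0.  -0.2 -0.1] w 1.002 g 0.0 | d [ 0.0001 -0.0036  0.0946] turn -0.0019
```

```bash
python3 -m inch '[[1,0,-0.0035,0.01,0],[1,0,-0.0035,0.025,0],[1,0,-0.0035,0.04,0],[1,0,-0.0035,0.055,0],[1,0,-0.0035,0.07,0],[1,0,-0.0035,0.083,0],[1,0,-0.0035,0.091,0],[1,0,-0.0035,0.0945,0],[1,0,-0.0035,0.0945,0],[1,0,-0.0035,0.0945,0]]' 25
python3 - <<'E'
from h import *
delta(.5315,-.212,.158,72.9)
im,_=snap('top'); a=cv2.resize(im[180:260,290:370,::-1],(400,400),interpolation=cv2.INTER_CUBIC)
im,_=snap('side'); b=cv2.resize(im[170:270,205:285,::-1],(400,500),interpolation=cv2.INTER_CUBIC)
o=np.zeros((500,800,3),np.uint8);o[:400,:400]=a;o[:,400:]=b;cv2.imwrite('pics/clip1.png',o)
E
```

```text
time_s: 9.72
position: [0.5318, -0.2145, 0.1591]
orientation: [[-0.955, 0.298, 0.001], [0.298, 0.955, -0.0], [-0.001, -0.0, -1.0]]
wrist_force: [0.1, -1.3, 0.7]
width: 0.997
gripper_force: 0.0
t 9.72 p [ 0.5318 -0.2145  0.1591] yaw 72.68 F [ 0.1 -1.3  0.7] w 0.997 g 0.0 | d [0.001  0.0023 0.0011] turn -0.0039
```

View pics/clip1.png

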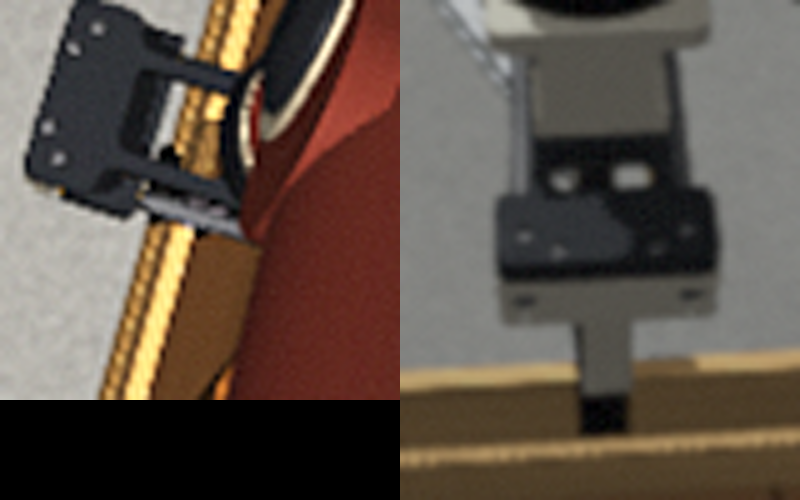

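In the side crop, the near finger at (605,360) is in line with the clamp jaw at (603,415). Squeezing now.

```bash
python3 -m inch '[[-1,0,0.001,0,0],[-1,0,0.002,0,0],[-1,0,0.002,0,0],[-1,0,0.002,0,0],[-1,0,0.002,0,0],[-1,0,0.002,0,0],[-1,0,0.002,0,0],[-1,0,0.002,0,0],[-1,0,0.002,0,0],[-1,0,0.002,0,0],[-1,0,0.002,0,0],[-1,0,0.002,0,0]]' 25;  python3 -m inch '[[-1,0,0,0,0],[-1,0,0,0,0],[-1,0,0,0,0],[-1,0,0,0,0],[-1,0,0,0,0],[-1,0,0,0,0]]'
```

```text
time_s: 10.82
position: [0.5348, -0.2142, 0.1623]
orientation: [[-0.954, 0.298, 0.008], [0.298, 0.954, -0.003], [-0.008, -0.001, -1.0]]
wrist_force: [-0.4, 1.1, 11.0]
width: 0.232
gripper_force: 25.0
time_s: 11.32
position: [0.5348, -0.2142, 0.1623]
orientation: [[-0.954, 0.298, 0.008], [0.298, 0.954, -0.003], [-0.008, -0.001, -1.0]]
wrist_force: [-0.8, 0.1, 12.8]
width: 0.232
gripper_force: 25.0
```

```bash
python3 -m inch '[[-1,0,0,-0.003,0],[-1,0,0,-0.006,0],[-1,0,0,-0.012,0],[-1,0,0,-0.02,0],[-1,0,0,-0.03,0],[-1,0,0,-0.042,0],[-1,0,0,-0.055,0],[-1,0,0,-0.07,0],[-1,0,0,-0.085,0],[-1,0,0,-0.1,0],[-1,0,0,-0.11,0],[-1,0,0,-0.115,0]]'
python3 - <<'E'
from h import *
delta(.5572,.254,.26,10.4)
im,_=snap('top'); a=cv2.resize(im[180:260,290:370,::-1],(400,400),interpolation=cv2.INTER_CUBIC)
im,_=snap('side'); b=cv2.resize(im[130:230,205:285,::-1],(400,500),interpolation=cv2.INTER_CUBIC)
o=np.zeros((500,800,3),np.uint8);o[:400,:400]=a;o[:,400:]=b;cv2.imwrite('pics/clip2.png',o)
E
```

```text
time_s: 12.32
position: [0.5327, -0.213, 0.2758]
orientation: [[-0.954, 0.298, 0.003], [0.298, 0.954, -0.001], [-0.003, -0.0, -1.0]]
wrist_force: [0.4, 0.5, -1.3]
width: 0.23
gripper_force: 25.0
t 12.32 p [ 0.5327 -0.213   0.2758] yaw 72.65 F [ 0.4  0.5 -1.3] w 0.23 g 25.0 | d [0.1159 0.4531 0.0154] turn 1.0865
```

View pics/clip2.png

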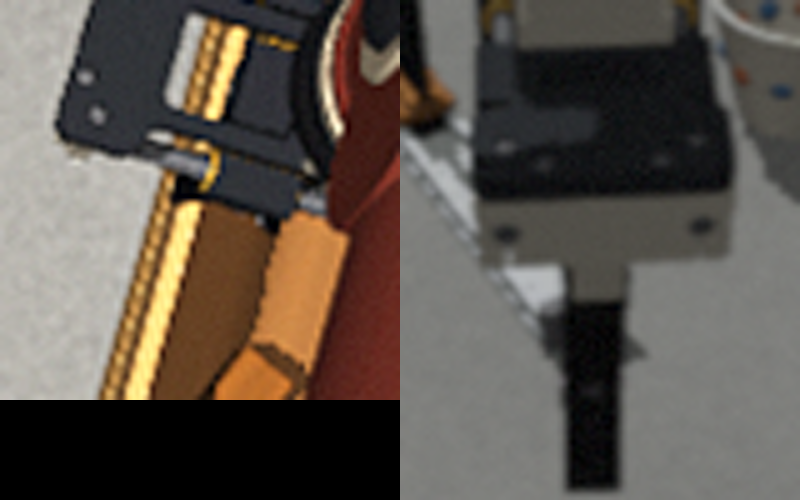

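The clamp is off the rim and hangs straight in the fingers, with its lower end at (595,488) in the crop. I'll measure how it sits in the tool frame.

Run:
```python
from h import *
np.set_printoptions(precision=4,suppress=True)
s=sense();R=np.array(s['orientation'])
for n in('side','top'):
    im,d=load(n);P=cloud(n,d).reshape(-1,3);c=im.reshape(-1,3)
    q=(P-s['position'])@R
    for z0 in(.0,.02,.03,.04,.05,.06,.07,.08,.09,.1):
        m=(abs(q[:,0])<.03)&(abs(q[:,1])<.04)&(q[:,2]>=z0)&(q[:,2]<z0+.01)
        if m.sum()>3: print(n,z0,m.sum(),q[m].min(0),q[m].max(0))
```

```text
side 0.0 47 [-0.011  -0.0155  0.0001] [ 0.0103 -0.0101  0.01  ]
side 0.02 43 [-0.0091 -0.0143  0.0203] [ 0.0109 -0.011   0.0298]
side 0.03 43 [-0.009  -0.0138  0.0301] [ 0.0111 -0.0107  0.04  ]
side 0.04 60 [-0.0091 -0.0181  0.04  ] [ 0.0131 -0.0027  0.05  ]
side 0.05 59 [-0.0087 -0.0199  0.0501] [ 0.0119 -0.0144  0.0598]
side 0.06 52 [-0.0085 -0.0234  0.0601] [ 0.0123 -0.0175  0.0698]
side 0.07 57 [-0.0083 -0.0252  0.0703] [0.0134 0.0173 0.0796]
side 0.08 33 [-0.0081 -0.0268  0.08  ] [0.0135 0.017  0.0871]
top 0.05 4 [ 0.012  -0.0111  0.0564] [0.0158 0.0171 0.0581]
top 0.06 12 [-0.0055 -0.017   0.0601] [0.0159 0.0194 0.0689]
top 0.07 16 [ 0.0047 -0.019   0.0719] [0.0163 0.0217 0.0787]
top 0.08 8 [ 0.005  -0.022   0.0802] [0.0153 0.0232 0.0846]
```

```bash
python3 -m inch '[[-1,0.002,0.007,0,0.015],[-1,0.005,0.02,0,0.05],[-1,0.01,0.04,0,0.1],[-1,0.015,0.06,0,0.15],[-1,0.02,0.08,0,0.2],[-1,0.026,0.1,0,0.25],[-1,0.031,0.12,0,0.3],[-1,0.036,0.14,0,0.35],[-1,0.041,0.16,0,0.4],[-1,0.046,0.18,0,0.45],[-1,0.051,0.2,0,0.5],[-1,0.056,0.22,0,0.55]]' && python3 -c "
from h import *
delta(.5575,.2507,.27,10.4)"
```

```text
time_s: 13.42
position: [0.5434, 0.015, 0.2726]
orientation: [[-0.656, 0.755, -0.003], [0.755, 0.656, -0.0], [0.002, -0.002, -1.0]]
wrist_force: [0.4, -0.4, -0.6]
width: 0.231
gripper_force: 25.0
t 13.42 p [0.5434 0.015  0.2726] yaw 41.0 F [ 0.4 -0.4 -0.6] w 0.231 g 25.0 | d [0.1686 0.1652 0.0025] turn 0.534
```

```bash
python3 -m inch '[[-1,0.017,0.016,0,0.05],[-1,0.034,0.033,0,0.1],[-1,0.051,0.05,0,0.15],[-1,0.068,0.067,0,0.2],[-1,0.085,0.083,0,0.25],[-1,0.102,0.1,0,0.3],[-1,0.119,0.116,0,0.35],[-1,0.134,0.131,0,0.4],[-1,0.147,0.144,0,0.45],[-1,0.158,0.154,0,0.5],[-1,0.165,0.161,0,0.525],[-1,0.1685,0.165,0,0.534]]' && python3 -m inch '[[-1,0,0,0,0],[-1,0,0,0,0],[-1,0,0,0,0]]'
cat > m.py <<'E'
from h import *
np.set_printoptions(precision=4,suppress=True)
delta(.5575,.2507,.1995,10.4)
s=sense();R=np.array(s['orientation']);p=np.array(s['position'])
a=np.radians(10.4);Rr=np.array([[np.cos(a),-np.sin(a),0],[np.sin(a),np.cos(a),0],[0,0,1]]);o=np.array([.557,.2537,.130])
for n in('side','top'):
    im,d=snap(n);P=cloud(n,d).reshape(-1,3)
    q=(P-p)@R; b=(P-o)@Rr
    for z0 in(.03,.04,.05,.06,.07,.08):
        m=(abs(q[:,0])<.03)&(abs(q[:,1])<.04)&(q[:,2]>=z0)&(q[:,2]<z0+.01)&(P[:,2]>.137)
        if m.sum()>3: print(n,'clip(board ax)',z0,m.sum(),b[m].min(0),b[m].max(0))
    m=(abs(b[:,0])<.012)&(abs(b[:,1])<.07)&(abs(b[:,2])<.007)
    if m.sum()>3: print(n,'board',m.sum(),np.percentile(b[m],[1,50,99],axis=0))
E
python3 m.py
```

```text
time_s: 14.42
position: [0.5564, 0.2516, 0.2721]
orientation: [[-0.185, 0.983, -0.003], [0.983, 0.185, -0.0], [0.0, -0.003, -1.0]]
wrist_force: [0.1, 0.0, -0.5]
width: 0.23
gripper_force: 25.0
time_s: 14.67
position: [0.5577, 0.248, 0.2735]
orientation: [[-0.182, 0.983, -0.001], [0.983, 0.182, -0.001], [-0.001, -0.001, -1.0]]
wrist_force: [-0.0, -0.1, -0.8]
width: 0.23
gripper_force: 25.0
t 14.67 p [0.5577 0.248  0.2735] yaw 10.46 F [-0.  -0.1 -0.8] w 0.23 g 25.0 | d [0.0028 0.0004 0.074 ] turn 0.0011
side clip(board ax) 0.03 27 [-0.0133 -0.0173  0.1035] [0.009  0.0051 0.1131]
side clip(board ax) 0.04 46 [-0.0151 -0.0171  0.0938] [0.0107 0.0059 0.1026]
side clip(board ax) 0.05 40 [-0.0194 -0.0183  0.0836] [0.0119 0.0016 0.0934]
side clip(board ax) 0.06 27 [-0.0206 -0.0166  0.0742] [0.0168 0.0057 0.0831]
side clip(board ax) 0.07 34 [-0.0235 -0.0184  0.0638] [0.0198 0.0057 0.0734]
side clip(board ax) 0.08 25 [-0.0256 -0.0167  0.0546] [0.0189 0.0058 0.0629]
side board 84 [[-0.0033 -0.056  -0.0059]
 [-0.0002 -0.0053 -0.0006]
 [ 0.005   0.0536  0.0024]]
top clip(board ax) 0.03 19 [-0.0138 -0.0143  0.1036] [0.0066 0.     0.1133]
top clip(board ax) 0.04 47 [-0.0161 -0.013   0.0935] [0.0116 0.0075 0.1034]
top clip(board ax) 0.05 37 [-0.0196 -0.0139  0.0836] [0.0122 0.0064 0.093 ]
top clip(board ax) 0.06 27 [-0.0224 -0.0122  0.0735] [0.0172 0.0071 0.0831]
top clip(board ax) 0.07 33 [-0.0263 -0.0119  0.0639] [0.0198 0.0076 0.0735]
top clip(board ax) 0.08 22 [-0.0262 -0.0113  0.0549] [0.0222 0.008  0.0635]
top board 133 [[-0.0055 -0.0532 -0.0062]
 [-0.0014 -0.0164 -0.0009]
 [ 0.0032  0.0493  0.003 ]]
```

The clamp is about 1 mm off across the board and about 2.5 mm off along it. I'll correct both and lower it slowly.

```bash
python3 -m inch '[[-1,0.001,0.0005,0,0],[-1,0.0025,0.001,0.004,0],[-1,0.0025,0.001,0.012,0],[-1,0.0025,0.001,0.02,0],[-1,0.0025,0.001,0.028,0],[-1,0.0025,0.001,0.036,0],[-1,0.0025,0.001,0.044,0],[-1,0.0025,0.001,0.052,0],[-1,0.0025,0.001,0.06,0],[-1,0.0025,0.001,0.067,0],[-1,0.0025,0.001,0.072,0],[-1,0.0025,0.001,0.074,0]]' && python3 -m inch '[[-1,0,0,0,0],[-1,0,0,0,0],[-1,0,0,0,0],[-1,0,0,0,0]]'
python3 - <<'E'
import m
from h import *
im,_=load('top'); a=cv2.resize(im[155:255,90:190,::-1],(400,400),interpolation=cv2.INTER_CUBIC)
im,_=load('side'); b=cv2.resize(im[80:180,165:245,::-1],(400,500),interpolation=cv2.INTER_CUBIC)
o=np.zeros((500,800,3),np.uint8);o[:400,:400]=a;o[:,400:]=b;cv2.imwrite('pics/fin.png',np.clip(o*1.6,0,255).astype(np.uint8))
E
```

```text
time_s: 15.77
position: [0.5576, 0.2519, 0.1986]
orientation: [[-0.183, 0.983, -0.001], [0.983, 0.183, -0.001], [-0.0, -0.002, -1.0]]
wrist_force: [1.0, -0.0, -1.5]
width: 0.232
gripper_force: 25.0
time_s: 16.1
position: [0.5584, 0.2522, 0.2003]
orientation: [[-0.183, 0.983, 0.001], [0.983, 0.183, 0.0], [0.0, 0.001, -1.0]]
wrist_force: [-0.8, 0.8, -0.6]
width: 0.23
gripper_force: 25.0
t 16.1 p [0.5584 0.2522 0.2003] yaw 10.54 F [-0.8  0.8 -0.6] w 0.23 g 25.0 | d [-0.0013 -0.0012  0.0008] turn 0.0025
side clip(board ax) 0.03 24 [-0.0101 -0.0131  0.0305] [0.0095 0.0092 0.0402]
side clip(board ax) 0.04 40 [-0.0131 -0.0133  0.0204] [0.0123 0.0106 0.0302]
side clip(board ax) 0.05 36 [-0.0165 -0.0144  0.0103] [0.0172 0.0052 0.0203]
side clip(board ax) 0.06 7 [-0.0151 -0.0109  0.0078] [0.0163 0.0085 0.0098]
side board 60 [[-0.0033 -0.0553 -0.0065]
 [-0.0004 -0.0215 -0.0006]
 [ 0.0053  0.0524  0.0018]]
top clip(board ax) 0.03 18 [-0.0123 -0.0096  0.0305] [0.0072 0.0047 0.0387]
top clip(board ax) 0.04 39 [-0.0159 -0.0102  0.0203] [0.0123 0.0092 0.0298]
top clip(board ax) 0.05 34 [-0.0176 -0.0098  0.0106] [0.0157 0.0125 0.0203]
top clip(board ax) 0.06 8 [-0.0189 -0.008   0.0074] [0.0166 0.0119 0.0093]
top board 92 [[-0.0053 -0.0526 -0.0055]
 [-0.0015 -0.0286 -0.0007]
 [ 0.0038 -0.0039  0.0026]]
```

View pics/fin.png

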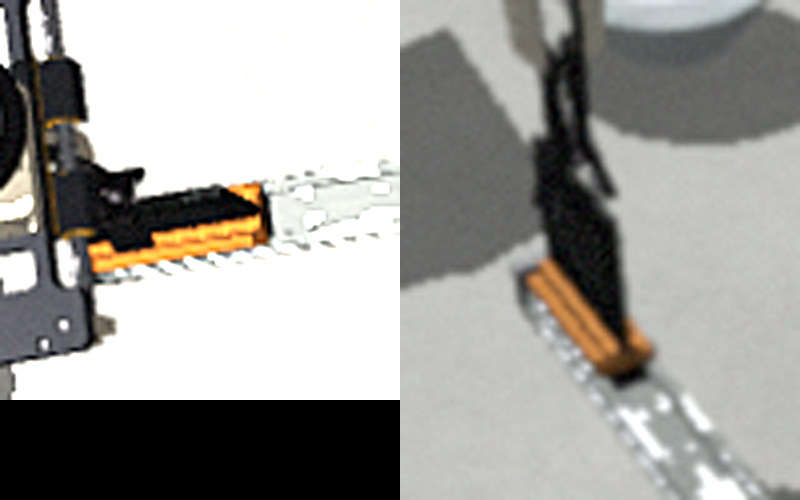

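The picture shows the clamp upright with a jaw on each side of the panel, the far jaw tip at about (610,190). The measurements put it centred within about 2 mm, with its tips about 17 mm below the top edge. Wrist force is near zero and the board is still home. Handing in.

```bash
python3 -c "
from bench import close_job
print(close_job())"
```

```text
the job is handed in; nothing more can be done
None
```

The job is handed in: the chalkboard is home against the left end stop, and the clamp is still held squeezed open over the middle of its top edge, a jaw on each side and, by the last measurements, touching nothing; the toy car, pot and lantern were not approached.

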